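Centre the carved bear on its plinth

TASK

The little stone bear in the serving tray has been left standing near the edge of its round wooden plinth. Nudge it along with light taps of the fingertips, low down on its foot, until it stands upright in the middle of the plinth top. Do not tip it, pick it up or strike it, and leave the plinth and the other things in the tray where they are.

Things in the scene. Friction and masses are not known exactly. Their poses are not given: they have to be found in the camera images.
- bear: small carved stone bear standing upright on a round foot, 60 mm tall in all, about 0.11 kg (it varies). The foot is a disc 30 mm in diameter and 9 mm high; the bear above it stays within 14 mm of the axis, narrowing to the head. Origin at the centre of the foot's underside, z up, the bear faces its own -x. It stands loose on the plinth: a light push on the foot slides it, pushed higher up, on its body or head, it rocks or tips over.
- plinth: turned walnut plinth, round, 40 mm high: foot 92 mm, waist 71 mm and flat top 80 mm in diameter, 0.45 kg, loose in the tray. Origin at the centre of its underside, z up; its yaw means nothing.
- plinth_top (a point): centre of the plinth's flat top, where the middle of the bear's foot belongs; 40 mm above the plinth's origin
- tray: dark wooden serving tray with a woven floor, fixed, 400 mm (its x) by 600 mm (its y). Origin at the centre of its underside on the table; inner floor 10 mm above it, side rims 45 mm high and 12 mm thick, carrying handles at the two short ends up to 68 mm high. All the other things stand on its floor.
- book: hardback book lying flat, 204 x 140 x 28 mm thick, origin at the centre of its underside; leave it alone
- remote: black remote control lying flat, 46 x 180 mm (along its y) x 20 mm thick, origin at the centre of its underside; leave it alone
- torch: aluminium torch lying along its y, 125 mm long, hexagonal head 34 mm across, origin on the tray floor under the middle of it; leave it alone
- mug: white mug 76 mm in diameter and 85 mm high, with a handle on its own +y side that reaches about 75 mm from its axis, origin at the centre of its underside; leave it alone
Things that resemble listed ones, but are neither listed nor needed, are in the scene too. Leave any pink look-alike of the bear alone. There is more than one size of the plinth; the one meant has the size given above.

How it is judged:
By the outcome, as a careful person would: the job done as asked, in the order asked, and still so for the second after the job is handed in, with the robot touching nothing.
It also fails if it takes over 58 s, if anything falls off the work surface, if the arm or the gripper's body presses on something with over 40 N, if the wrist force passes 120 N, or if a joint passes its speed limit or range.

ROBOT

A 7-joint arm with a two-finger parallel gripper is mounted at the origin on the work surface. World frame = base frame: x ahead of the robot, y to its left, z up, the work surface at z = 0. Lengths are in m, angles in rad, forces in N, time in s.
With the tool pointing down it reaches from about 0.425 to 0.925 m from the base axis. Payload 6.8 kg.
Tool frame: the origin (TCP) lies at the very end of the fingers, on their centre line; the grasp point (between the pads) lies 19 mm behind it; z points along the fingers, y is the line along which they close (so a half turn about z gives the same grasp; the last joint's range is limited). The gripper opens to 85 mm and grips with 20 to 120 N. Pads are 22 mm wide; open, the fingers measure 114 mm over their backs; the gripper's body (76 mm by 85 mm) begins 54 mm behind the grasp point. The pads swing forward as they close: fully open they stand 13 mm farther back than shut.
Start: joints at [-1.343, 0.477, 0.022, 1.555, -0.011, 1.109, -0.083], TCP at [0.222, 0.637, 0.231] pointing down, gripper open.
Joint ranges: [-2.96, 2.96], [-0.34, 2.1], [-1.41, 1.46], [0.24, 2.44], [-1.37, 4.51], [0.17, 1.92], [-2.96, 2.96]. Speed limits (rad/s): [2.39, 2.39, 3.14, 3.14, 3.14, 3.14, 3.14].

INTERFACE

Orientations are given as a rotation vector (axis times angle).
In Python, from bench import monitor, optics, r gives the robot as it stands.
- The arm moves only by the shell command python3 -m crank 'ROWS' [OPENING] [FORCE]. ROWS is JSON, a list of rows, each a list of 2 entries, a list of its own where there are three numbers: the shift along the tool's x, y, z in cm, then the turn, a rotation vector about the tool's x, y, z in rad. A call has 1 to 5 rows; each row shifts and turns the commanded pose from where the row before left it, along the tool's axes as they then stand; what a row does not reach is not made up. A row lasts 1/10 s, in which the tool goes at most 50 mm and 8.59 degrees, less where a joint would pass 70% of its speed; a pose out of reach is approached as far as the arm can. A call is refused whole if a number of a shift passes 5 or a number of a turn 0.15, either way. A call with a gripper value outside its range is refused whole. OPENING is the finger opening in cm, from 0 to 8.54, set as the call begins (- or left out, the last holds). The fingers move at their own pace and stop on an object; FORCE is the grip in N (left out, the last holds). Time passes only in rows, so rows that do not move let the fingers close. It gives the time, the measured TCP pose, the force, the opening and the grip force at its end, in the units of the state.
- monitor.get_obs(): the state, without advancing time (a new reading comes with each control period).
- optics.grab_frame(name): name is "side" or "top"; returns (picture, depth): 420x560x3 uint8, red, green, blue; 420x560 float32, m along the optical axis (not along the pixel's ray), 0 where there is no reading.
- optics.camera_model(name): a dict with "vertical_fov" (degrees; the focal length in pixels is half the picture's height over the tangent of half this angle, whatever the lens; pixels are square), "cx", "cy" (the principal point, pixels), "R" (3x3) and "t" (3): a world point X has camera coordinates R X + t. Camera axes: x right, y down, z forward; pixel columns grow to the right and rows downward; lengths in m; the calibration is good to about 2 mm. A picture is of the moment at which its call begins. camera_model takes no time and is no camera call.
- r.hand_in(): hands the job in; it is judged then, once.
The state is a dict: "clock": time; "joints": joint angles; "qvel": joint speeds; "tau": joint torques, N m; "tcp_pos": TCP position; "orientation": TCP orientation; "contact_force": force on the tool from outside, world axes, zero at the start; "moment": the same for the moment, N m; "grip_width": finger opening in m; "gripper_force": force on a finger pad.
Only numpy, scipy, OpenCV 4.12 (cv2) and the standard library are available. Lean on these libraries where they do the work, as an engineer would, in place of code of your own. Each camera call takes 0.05 s, during which the arm holds its last target. There are 200 camera calls.

## Working session

There is one attempt and no reset: what is moved stays moved. The work goes in short steps, Python scripts to look and compute and a shell command to move; the robot and the scene stay as the last step left them, time stands still between calls to the robot, and variables do not carry over. Pictures are saved under pics/ and viewed, at most 10 in all, crops included, and the job is handed in when it is done.

```bash
mkdir -p pics
cat > h.py <<'E'
from bench import monitor, optics, r
import numpy as np, cv2
def grab(n):
    im,d=optics.grab_frame(n); m=optics.camera_model(n); return im,d,m
def save(im,fn,box=None,s=1):
    if box: x0,y0,x1,y1=box; im=im[y0:y1,x0:x1]
    im=cv2.resize(im,None,fx=s,fy=s,interpolation=cv2.INTER_CUBIC)
    cv2.imwrite('pics/'+fn,im[:,:,::-1])
def f(m): return 210/np.tan(np.radians(m['vertical_fov'])/2)
def ray(m,u,v):
    d=np.array([(u-m['cx'])/f(m),(v-m['cy'])/f(m),1.]); R=np.array(m['R']); return -R.T@np.array(m['t']), R.T@d
def atz(m,u,v,z):
    c,d=ray(m,u,v); return c+d*(z-c[2])/d[2]
def cloud(d,m):
    v,u=np.mgrid[:d.shape[0],:d.shape[1]]
    P=np.stack([(u-m['cx'])/f(m)*d,(v-m['cy'])/f(m)*d,d],-1)
    return (P-np.array(m['t']))@np.array(m['R'])
def proj(m,X):
    p=np.array(m['R'])@X+np.array(m['t']); return m['cx']+f(m)*p[0]/p[2], m['cy']+f(m)*p[1]/p[2]
E
python3 - <<'E'
from h import *
o=monitor.get_obs(); print(o)
for n in("top","side"):
    im,d,m=grab(n); save(im,n+'0.png'); np.savez('pics/'+n+'0.npz',im=im,d=d); print(n,m)
E
```

```text
{'clock': 0.0, 'joints': array([-1.3431299 ,  0.47778952,  0.02235942,  1.5564956 , -0.01148742,
        1.10928739, -0.08309392]), 'qvel': array([ 0.0027201 ,  0.00098049, -0.00103354,  0.00027646,  0.00095478,
       -0.00122797, -0.00088834]), 'tau': array([ 1.97410518e-04, -5.96449149e+01,  1.60830639e+00, -2.81192887e+01,
        1.25406525e-02,  9.59708792e-03,  2.58707274e-05]), 'tcp_pos': array([0.22223736, 0.636719  , 0.23031456]), 'orientation': array([-5.24897170e-01, -3.09727655e+00,  2.89816425e-03]), 'contact_force': array([-0.01572649, -0.84852788, -1.17891293]), 'moment': array([0.01091433, 0.00716382, 0.0294014 ]), 'gripper_force': 0.0, 'grip_width': 0.08552382472816432}
top {'vertical_fov': 47.92542356385239, 'cx': 277.29450994579, 'cy': 208.696779516591, 'R': array([[ 0.00607683, -0.99995307, -0.00754517],
       [-0.99770032, -0.00555343, -0.06755163],
       [ 0.06750656,  0.00793831, -0.99768725]]), 't': array([-0.07251897,  0.62945939,  1.08928077])}
side {'vertical_fov': 46.16155515742186, 'cx': 282.17968586747895, 'cy': 215.56653545391185, 'R': array([[-0.92113893, -0.38880754,  0.0182143 ],
       [-0.22346525,  0.48994608, -0.84262454],
       [ 0.31869475, -0.78024454, -0.53819338]]), 't': array([0.53672336, 0.23661746, 0.79760243])}
```

View pics/top0.png

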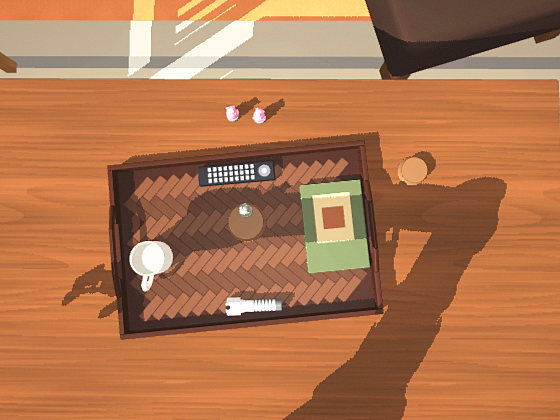

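View pics/side0.png

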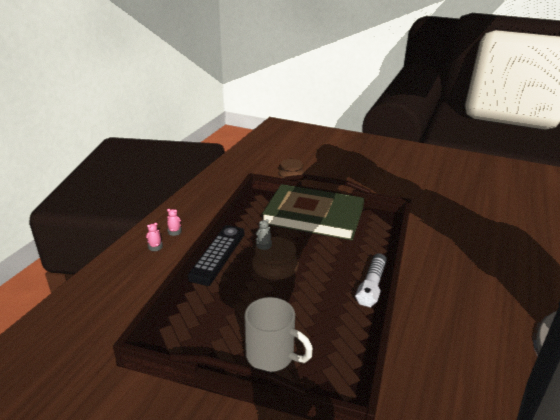

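Top view: bear at (244,210), standing near the far (+x) edge of the plinth centred about (246,222). Side view: bear at (264,235), plinth (275,258). Now measuring with depth.

Run:
```python
from h import *
C={}
for n in("top","side"):
    z=np.load('pics/'+n+'0.npz'); m=optics.camera_model(n); P=cloud(z['d'],m); C[n]=P
    c0=atz(m,*((246,222) if n=="top" else (275,258)),.05); print(n,'guess',c0)
    sel=(np.hypot(P[...,0]-c0[0],P[...,1]-c0[1])<.065)&(z['d']>0)
    Q=P[sel]; h=np.histogram(Q[:,2],bins=np.arange(0,.13,.004)); print(h[0])
    T=Q[abs(Q[:,2]-.05)<.006]
    (cx,cy),rad=cv2.minEnclosingCircle((T[:,:2]*1000).astype(np.float32)); print('plinth',cx,cy,rad,np.median(T[:,2]),len(T), T[:,:2].min(0),T[:,:2].max(0))
    for lo,hi in((.056,.064),(.064,.08),(.08,.095),(.095,.12)):
        B=Q[(Q[:,2]>lo)&(Q[:,2]<hi)]; print(lo,len(B),B.mean(0),B.min(0),B.max(0))
    save(z['im'],n+'c.png',(205,180,285,240) if n=="top" else (225,205,325,280),8)
```

```text
top guess [0.5970426  0.00224442 0.05      ]
[  0 125 732 313  48 120  57  11   0   0   1  52 529 223  17   6   1   2
   1   7  21  16  10   5   7  15  29  12   1   0   0   0]
plinth 598.3347778320312 3.4347500801086426 39.7176399230957 0.05082970119591989 804 [ 0.56046465 -0.03450163] [0.63607963 0.04130297]
0.056 23 [6.11900638e-01 4.73738855e-04 5.88642937e-02] [ 0.5604614  -0.02333551  0.05620748] [0.63523573 0.04061604 0.06234812]
0.064 11 [0.62171883 0.00110233 0.07443874] [ 0.61150703 -0.01203428  0.06416047] [0.63849086 0.01227289 0.07993173]
0.08 52 [6.21424795e-01 1.68924620e-04 8.56286819e-02] [ 0.611154   -0.01105499  0.08002696] [0.63818421 0.01335607 0.09487795]
0.095 64 [0.62482426 0.0016899  0.10520391] [ 0.61645973 -0.00569294  0.09676061] [0.63458583 0.01109859 0.11260527]
side guess [0.58437229 0.0332049  0.05      ]
[   0   86 1279   95  110  164  151   83   54   25   35   97  618   40
   44   17   22   22   24   29   27   24   29   14   18   18   25    8
    0    0    0    0]
plinth 594.9481201171875 5.457508563995361 40.73173141479492 0.049710537159255073 755 [ 0.55637238 -0.03133794] [0.63468823 0.04614425]
0.056 61 [0.6182174  0.01112415 0.05937332] [ 0.60539973 -0.00460794  0.05600997] [0.63515303 0.01976079 0.06380001]
0.064 97 [0.61675712 0.01258854 0.07257583] [6.07477084e-01 2.15953769e-05 6.43132378e-02] [0.63084702 0.01750331 0.07990286]
0.08 91 [0.61818981 0.0099696  0.08702859] [ 0.60897892 -0.00423284  0.08000644] [0.63070705 0.01750987 0.09476927]
0.095 72 [0.61910087 0.00699306 0.1030022 ] [ 0.61260483 -0.00454479  0.0952206 ] [0.63064414 0.015299   0.11011781]
```

View pics/topc.png

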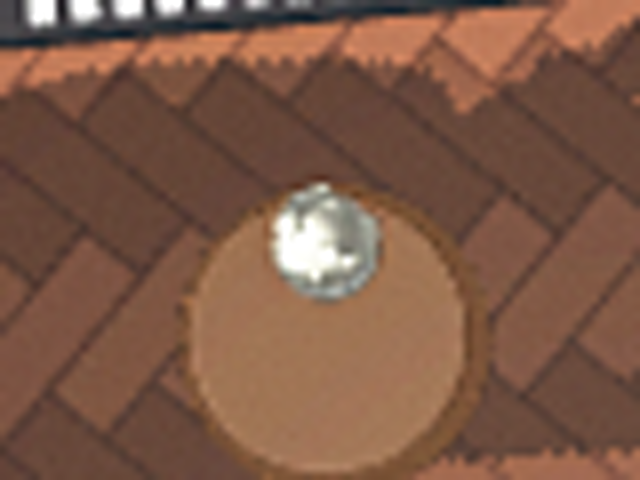

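View pics/sidec.png

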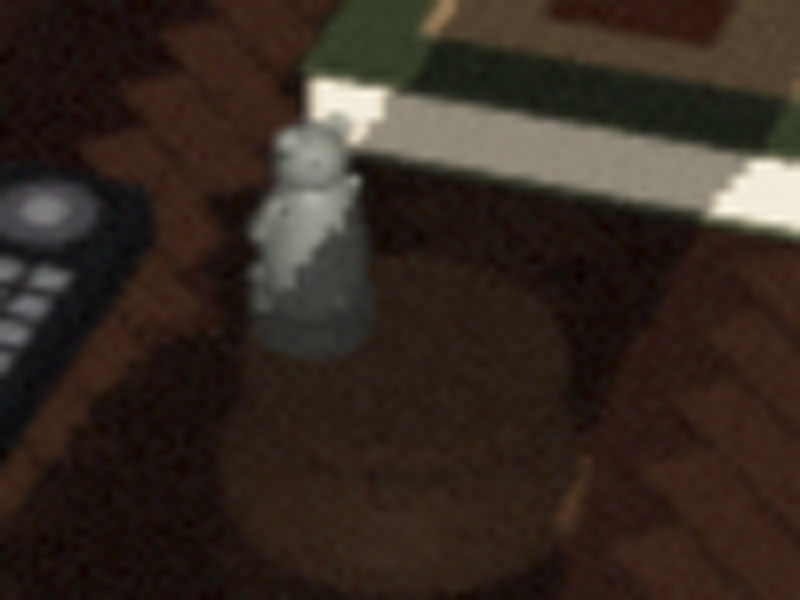

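```bash
python3 -m crank '[[[-2,-1.5,0],[0,0,-0.112]],[[-3.5,-3,0],[0,0,-0.112]],[[-3.5,-3.5,0],[0,0,-0.111]],[[-3,-4,0],[0,0,0]],[[-3,-4,0],[0,0,0]]]' 1.6 20; python3 -m crank '[[[-3,-4.5,0],[0,0,0]],[[-3,-4.5,0],[0,0,0]],[[-3,-4.5,0],[0,0,0]],[[-3,-4.5,0],[0,0,0]],[[-3,-4.5,0],[0,0,0]]]'
```

```text
clock: 0.6
tcp_pos: [0.3555, 0.4588, 0.2309]
orientation: [-0.001, -3.141, 0.001]
contact_force: [1.0, -0.1, 0.0]
grip_width: 0.0161
gripper_force: 0.0
clock: 1.1
tcp_pos: [0.4937, 0.2507, 0.2312]
orientation: [-0.001, -3.141, 0.0]
contact_force: [0.8, 0.4, -0.3]
grip_width: 0.0159
gripper_force: 0.0
```

```bash
python3 -m crank '[[[-3.5,-4.7,0],[0,0.03,0]],[[-3.5,-4.7,0],[0,0.03,0]],[[-3.5,-4.7,0],[0,0.03,0]],[[-3.5,-4.7,0],[0,0.03,0]],[[-2.5,-4,0],[0,0,0]]]'; python3 -m crank '[[[0,0,0],[0,0,0]],[[0,0,0],[0,0,0]],[[0,0,0],[0,0,0]]]'
```

```text
clock: 1.6
tcp_pos: [0.6385, 0.0501, 0.2221]
orientation: [-0.002, -3.021, 0.0]
contact_force: [-0.2, 0.8, -0.4]
grip_width: 0.0158
gripper_force: 0.0
clock: 1.9
tcp_pos: [0.6364, 0.0539, 0.2226]
orientation: [0.002, -3.021, -0.002]
contact_force: [0.9, 0.9, -0.3]
grip_width: 0.0162
gripper_force: 0.0
```

```bash
python3 -m crank '[[[-1.9,-2.55,-0.23],[0,0,0]],[[-1.9,-2.55,-0.23],[0,0,0]],[[-0.59,0,4.9],[0,0,0]],[[-0.59,0,4.9],[0,0,0]],[[-0.3,0,2.5],[0,0,0]]]'; python3 -m crank '[[[0,0,0],[0,0,0]],[[0,0,0],[0,0,0]],[[0,0,0],[0,0,0]]]'
python3 - <<'E'
from h import *
for n in("top","side"):
    im,d,m=grab(n); np.savez('pics/'+n+'1.npz',im=im,d=d); print(n,proj(m,monitor.get_obs()['tcp_pos']))
    save(im,n+'1.png',(205,170,285,230) if n=="top" else (215,190,315,265),8)
print(monitor.get_obs()['tcp_pos'])
E
```

```text
clock: 2.4
tcp_pos: [0.6723, 0.0039, 0.095]
orientation: [0.004, -3.016, -0.002]
contact_force: [-0.9, -0.5, -0.6]
grip_width: 0.0161
gripper_force: 0.0
clock: 2.7
tcp_pos: [0.6768, 0.002, 0.1017]
orientation: [0.001, -3.026, -0.001]
contact_force: [0.2, 0.2, 0.3]
grip_width: 0.0159
gripper_force: 0.0
top (np.float64(244.88008800131374), np.float64(184.57621993481604))
side (np.float64(238.23541191427466), np.float64(215.88350694101888))
[0.67670488 0.00156437 0.10152573]
```

View pics/side1.png

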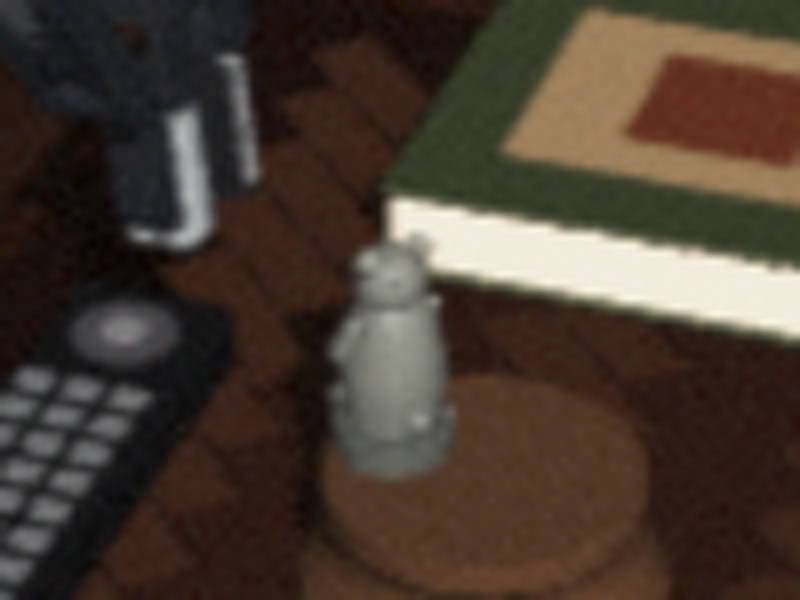

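Side crop: finger ends near (165,235)/(235,190), above and behind the bear; foot centre (393,440), plinth-top centre (486,477) in crop.

Run:
```python
from h import *
m=optics.camera_model("side"); b=atz(m,264.1,245,.05); p=atz(m,275.75,249.7,.05); print(b,p,b-p)
m=optics.camera_model("top"); b=atz(m,205+325/8,180+246/8,.052); p=atz(m,246.1,221.25,.05); print(b,p,b-p)
```

```text
[0.62052609 0.00377025 0.05      ] [0.59356417 0.00852813 0.05      ] [ 0.02696192 -0.00475789  0.        ]
[0.62266996 0.00322477 0.052     ] [0.59875854 0.00203386 0.05      ] [0.02391142 0.00119091 0.002     ]
```

```bash
python3 -m crank '[[[0.04,0.1,1.6],[0,0,0]],[[0.04,0,1.6],[0,0,0]],[[0.04,0,1.55],[0,0,0]],[[0,0,0],[0,0,0]],[[0,0,0],[0,0,0]]]';python3 -m crank '[[[0,0,0],[0,0,0]],[[0,0,0],[0,0,0]]]'
python3 - <<'E'
from h import *
for n in("top","side"):
    im,d,m=grab(n); np.savez('pics/'+n+'2.npz',im=im,d=d); print(n,proj(m,monitor.get_obs()['tcp_pos']))
    save(im,n+'2.png',(205,170,285,230) if n=="top" else (215,190,315,265),8)
print(monitor.get_obs()['tcp_pos'])
E
```

```text
clock: 3.3
tcp_pos: [0.6678, 0.002, 0.0511]
orientation: [-0.001, -3.02, 0.0]
contact_force: [0.2, 0.1, 0.3]
grip_width: 0.0164
gripper_force: 0.0
clock: 3.5
tcp_pos: [0.6691, 0.0021, 0.0527]
orientation: [-0.001, -3.023, -0.0]
contact_force: [0.0, -0.4, 0.2]
grip_width: 0.016
gripper_force: 0.0
top (np.float64(246.30789525590978), np.float64(190.54360389542262))
side (np.float64(242.3529043834927), np.float64(237.58917397929957))
[0.66887689 0.00210811 0.05263138]
```

View pics/side2.png

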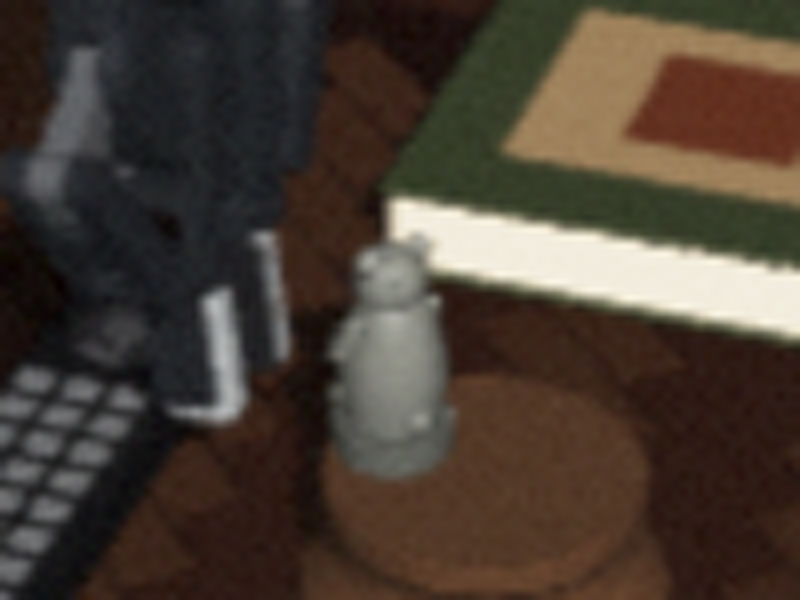

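Aligned laterally with the bear's foot; the fingertips (bottom about (240,415) and (285,360)) are just above plinth-top height. Approach slowly.

```bash
python3 -m crank '[[[0.3,0.05,-0.04],[0,0,0]],[[0.4,0.05,0.05],[0,0,0]],[[0.4,0,0.05],[0,0,0]],[[0.3,0,0.035],[0,0,0]],[[0.2,0,0.025],[0,0,0]]]';python3 -m crank '[[[0.15,0,0.018],[0,0,0]],[[0.15,0,0.018],[0,0,0]],[[0.15,0,0.018],[0,0,0]],[[0.15,0,0.018],[0,0,0]],[[0.15,0,0.018],[0,0,0]]]'
python3 -m crank '[[[0.15,0,0.018],[0,0,0]],[[0.15,0,0.018],[0,0,0]],[[0.15,0,0.018],[0,0,0]],[[0,0,0],[0,0,0]],[[0,0,0],[0,0,0]]]'
python3 - <<'E'
from h import *
for n in("top","side"):
    im,d,m=grab(n); np.savez('pics/'+n+'3.npz',im=im,d=d)
    save(im,n+'3.png',(205,170,285,230) if n=="top" else (215,190,315,265),8)
print(monitor.get_obs()['tcp_pos'])
E
```

```text
clock: 4.1
tcp_pos: [0.6519, 0.0031, 0.0528]
orientation: [-0.001, -3.021, -0.0]
contact_force: [-0.5, -0.4, -0.7]
grip_width: 0.0158
gripper_force: 0.0
clock: 4.6
tcp_pos: [0.6449, 0.0032, 0.0528]
orientation: [-0.001, -3.022, -0.0]
contact_force: [0.6, 0.4, -1.4]
grip_width: 0.016
gripper_force: 0.2
clock: 5.1
tcp_pos: [0.6402, 0.0031, 0.0528]
orientation: [-0.001, -3.021, -0.0]
contact_force: [0.3, 0.0, 0.3]
grip_width: 0.0163
gripper_force: 0.0
[0.64020252 0.00317694 0.05273557]
```

View pics/side3.png

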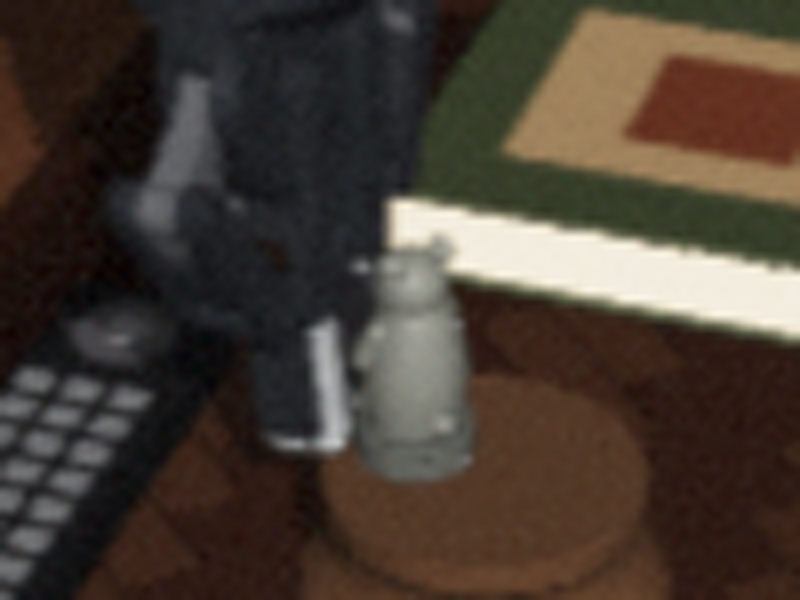

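Bear slid about 5 mm, upright (foot centre now u≈415); plinth unmoved. Continue.

```bash
python3 -m crank '[[[0.1,0,-0.02],[0,0,0]],[[0.15,0,0.018],[0,0,0]],[[0.15,0,0.018],[0,0,0]],[[0.15,0,0.018],[0,0,0]],[[0.15,0,0.018],[0,0,0]]]';python3 -m crank '[[[0.15,0,0.018],[0,0,0]],[[0.15,0,0.018],[0,0,0]],[[0.15,0,0.018],[0,0,0]],[[0.15,0,0.018],[0,0,0]],[[0.15,0,0.018],[0,0,0]]]'
python3 -m crank '[[[0.1,0,0.012],[0,0,0]],[[0,0,0],[0,0,0]],[[0,0,0],[0,0,0]]]'
python3 - <<'E'
from h import *
for n in("top","side"):
    im,d,m=grab(n); np.savez('pics/'+n+'4.npz',im=im,d=d)
    save(im,n+'4.png',(205,170,285,230) if n=="top" else (215,190,315,265),8)
print(monitor.get_obs()['tcp_pos'])
E
```

```text
clock: 5.7
tcp_pos: [0.6331, 0.0032, 0.0531]
orientation: [-0.001, -3.022, -0.0]
contact_force: [0.4, -0.7, -0.2]
grip_width: 0.0161
gripper_force: 0.2
clock: 6.2
tcp_pos: [0.6256, 0.0032, 0.0531]
orientation: [-0.001, -3.022, -0.0]
contact_force: [-0.5, 0.4, -1.0]
grip_width: 0.0159
gripper_force: 0.2
clock: 6.5
tcp_pos: [0.6247, 0.0032, 0.0531]
orientation: [-0.001, -3.021, -0.0]
contact_force: [-0.0, -0.0, 1.0]
grip_width: 0.0159
gripper_force: 0.0
[0.62471712 0.00318294 0.05312554]
```

View pics/side4.png

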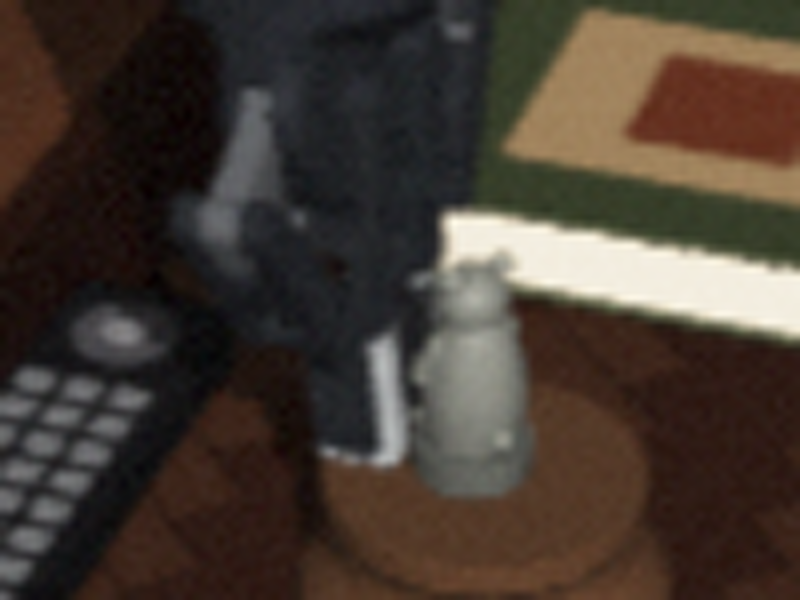

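Foot centre now ≈(474,460) vs plinth centre ≈(486,467): about 3.5 mm left. Push that, back away, and check.

```bash
python3 -m crank '[[[0.1,0,0.012],[0,0,0]],[[0.15,0,0.018],[0,0,0]],[[0.1,0,0.012],[0,0,0]],[[0,0,0],[0,0,0]],[[0,0,0],[0,0,0]]]';python3 -m crank '[[[-0.3,0,-0.05],[0,0,0]],[[-1,0,-0.13],[0,0,0]],[[-2,0,-0.3],[0,0,0]],[[-2.5,0,-1],[0,0,0]],[[0,0,-4],[0,0,0]]]'
python3 -m crank '[[[-1,0,-5],[0,0,0]],[[-2,0,-5],[0,0,0]],[[-3,0,-4],[0,0,0]],[[0,0,0],[0,0,0]],[[0,0,0],[0,0,0]]]'
python3 - <<'E'
from h import *
for n in("top","side"):
    im,d,m=grab(n); np.savez('pics/'+n+'5.npz',im=im,d=d)
    save(im,n+'5.png',(215,190,275,235) if n=="top" else (230,205,310,265),8)
a=cv2.imread('pics/top5.png');b=cv2.imread('pics/side5.png')
a=cv2.resize(a,(480,360)); b=cv2.resize(b[:,:],(480,360))
cv2.imwrite('pics/both5.png',cv2.copyMakeBorder(cv2.vconcat([a]),0,0,0,0,0))
E
```

```text
clock: 7.1
tcp_pos: [0.6211, 0.0032, 0.0531]
orientation: [-0.001, -3.021, -0.0]
contact_force: [0.3, 0.8, 0.1]
grip_width: 0.016
gripper_force: 0.1
clock: 7.6
tcp_pos: [0.6849, 0.0035, 0.0961]
orientation: [-0.0, -3.015, 0.001]
contact_force: [0.0, 0.1, 0.5]
grip_width: 0.0163
gripper_force: 0.0
clock: 8.1
tcp_pos: [0.7606, 0.003, 0.2284]
orientation: [-0.001, -3.023, 0.0]
contact_force: [-0.5, 1.0, -1.5]
grip_width: 0.0161
gripper_force: 0.0
```

View pics/side5.png

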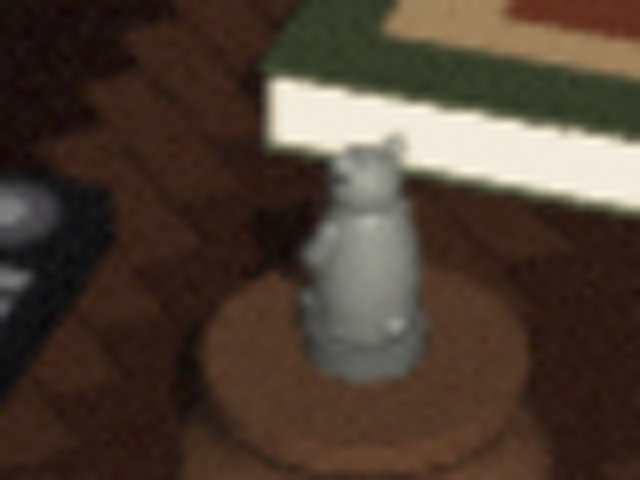

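View pics/top5.png

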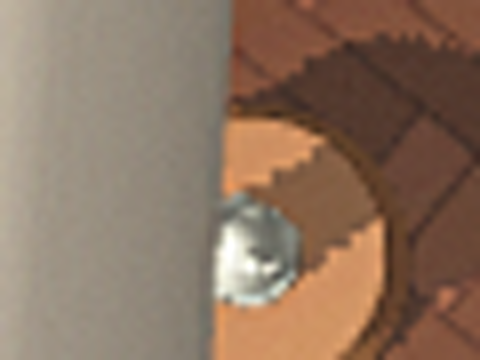

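Side crop: foot spans u 305–427 (mid 366) against plinth 203–527 (mid 365), and the bear is upright. Top crop: foot centre ≈(248,253) against plinth centre (249,250), so it is within about 1 mm, and the plinth has not moved.

```bash
python3 -c "
from h import *
print(r.hand_in())"
```

```text
the job is handed in; nothing more can be done
None
```

The bear stands upright within about 1 mm of the plinth's centre, judged from the last pictures. I moved it with gentle low pushes on its foot; the plinth did not visibly move, nothing else was touched, and the job is handed in.

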